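# Tighten the first diagonal of a gear housing cover

## Task

Tighten the first diagonal of the gear housing's cover in cross order: turn the yellow wing screw clockwise until it is fully home with its wings in line with the red mark beside it, and only then do the same with the wing screw diagonally opposite it. Leave the other two wing screws slack for the second round, and let go.

Things in the scene. Friction and masses are not known exactly. Their poses are not given: they have to be found in the camera images.
- screw_first: Yellow wing screw on a square grey-green gear housing; tighten first. Origin: on its axis at its foot, 4 mm above the cover, 75 mm above the bench; z up. Flat upright wing 54 mm long (x), 10 mm thick (y), 6 to 29 mm above the origin, on a 9 mm stem. Turns with light friction, stays as left. Home, at a hard stop, x points straight away from the cover's middle, wing in line with its short red mark.
- screw_opposite: Dark steel wing screw diagonally opposite the yellow one, 160 mm from it across the cover's middle (low sight glass there); tighten second. Shape, axes, home and behaviour as the yellow one. All four start 40 to 69 degrees anticlockwise (seen from above) of home; clockwise tightens.
- screw_left: Dark steel wing screw beside the yellow one, 113 mm from it, the next corner of the cover anticlockwise seen from above. Shape, axes and home as the yellow one. To be left slack.
- screw_right: Dark steel wing screw beside the yellow one, 113 mm from it, the next corner of the cover clockwise seen from above. Shape, axes and home as the yellow one. To be left slack.

How it is judged:
By the outcome, as a careful person would: the job done as asked, in the order asked, and still so for the second after the job is handed in, with the robot touching nothing.
It also fails if it takes over 40 s, if anything falls off the work surface, if the arm or the gripper's body presses on something with over 40 N, if the wrist force passes 120 N, or if a joint passes its speed limit or range.

## Robot

A 7-joint arm with a two-finger parallel gripper is mounted at the origin on the work surface. World frame = base frame: x ahead of the robot, y to its left, z up, the work surface at z = 0. Lengths are in m, angles in rad, forces in N, time in s.
With the tool pointing down it reaches from about 0.4 to 0.85 m from the base axis. Payload 10.4 kg.
Tool frame: the origin (TCP) lies on the centre line of the jaws, within the pads' length; the fingertips stand 17 mm ahead of it and the grasp point (between the pads) lies 2 mm behind it (manip.tcp_to_tips is the distance from the TCP to the fingertips, in m); z points along the fingers, x is the direction in which the jaws open and shut, and the axes are right-handed (so a half turn about z gives the same grasp; the last joint's range is limited). The gripper opens to 85 mm and grips with 20 to 120 N. Pads are 22 mm wide; open, the fingers measure 114 mm over their backs; the gripper's body (76 mm by 85 mm) begins 54 mm behind the grasp point. The pads swing forward as they close: fully open they stand 13 mm farther back than shut.
Start: joints at [1.166, 0.332, -0.065, 1.46, 0.022, 1.35, -0.088], TCP at [0.233, -0.58, 0.248] pointing down, gripper open.
Joint ranges: [-2.6, 2.6], [-0.5, 2.12], [-1.47, 1.34], [0.16, 2.42], [-1.27, 4.41], [0.06, 2.06], [-2.6, 2.6]. Speed limits (rad/s): [2.22, 2.22, 2.79, 2.79, 3.14, 3.14, 3.14].

## Interface

Orientations are given as a unit quaternion [x, y, z, w].
In Python, from workcell import manip gives the robot as it stands.
- The arm moves only by the shell command python3 -m pendant 'ROWS' [FORCE]. ROWS is JSON, a list of rows, each a list of 3 entries, a list of its own where there are three numbers: the shift along the world's x, y, z in cm, then the turn, a rotation vector about the world's x, y, z in degrees, then the closure in counts, from 0 (fully open) to 255 (shut). A call has 1 to 12 rows; each row shifts and turns the pose as measured when the row begins; what a row does not reach is not made up. A row lasts 1/8 s, in which the tool goes at most 62.5 mm and 10.7 degrees, less where a joint would pass 70% of its speed; a pose out of reach is approached as far as the arm can. A call is refused whole if a number of a shift passes 6.25 or a number of a turn 10.7, either way. A call with a gripper value outside its range is refused whole. The fingers move at their own pace and stop on an object; FORCE is the grip in N (left out, the last holds). Time passes only in rows, so rows that do not move let the fingers close. It gives the time, the measured TCP pose, the force and the opening at its end, in the units of the state.
- manip.get_obs(): the state, without advancing time (a new reading comes with each control period).
- manip.camera(name): name is "side" or "top"; returns a dict with "pixels" (384x512x3 uint8, red, green, blue), "range_z" (384x512 float32, m along the optical axis (not along the pixel's ray), 0 where there is no reading), "K" (3x3 intrinsics, pixels), "dist" ([k1, k2, p1, p2, k3] as OpenCV has them; the pictures are not rectified), "origin" and "rotation" of the camera in the world. Camera axes: x right, y down, z forward; pixel columns grow to the right and rows downward; lengths in m; the calibration is good to about 2 mm. A picture is of the moment at which its call begins.
- manip.hand_in(): hands the job in, once; it reports no verdict.
The state is a dict: "clock": time; "joint_pos": joint angles; "joint_velocities": joint speeds; "tau": joint torques, N m; "position": TCP position; "ee_rot": TCP orientation; "ft_force": force on the tool from outside, world axes, zero at the start; "torque": the same for the moment, N m; "grip_width": opening from 0.0 (shut) to 1.0 (fully open).
Only numpy, scipy, OpenCV 4.12 (cv2) and the standard library are available. Lean on these libraries where they do the work, as an engineer would, in place of code of your own. Each camera call takes 0.05 s, during which the arm holds its last target.

## Working session

There is one attempt and no reset: what is moved stays moved. The work goes in short steps, Python scripts to look and compute and a shell command to move; the robot and the scene stay as the last step left them, time stands still between calls to the robot, and variables do not carry over. Pictures are saved under pics/ and viewed, and the job is handed in when it is done.

```bash
mkdir -p pics; ls
cat > h.py <<'E'
import numpy as np, cv2
from workcell import manip
def save(c,n): cv2.imwrite('pics/'+n+'.png',cv2.cvtColor(c['pixels'],cv2.COLOR_RGB2BGR))
def pts(c,px):
    px=np.asarray(px,float).reshape(-1,1,2)
    n=cv2.undistortPoints(px,c['K'],np.array(c['dist'])).reshape(-1,2)
    d=np.c_[n,np.ones(len(n))]@np.asarray(c['rotation']).T
    return np.asarray(c['origin']),d
def onplane(c,px,z):
    o,d=pts(c,px); s=(z-o[2])/d[:,2]
    return o+d*s[:,None]
E
python3 - <<'E'
from h import *
o=manip.get_obs(); print(o)
for n in('top','side'):
    c=manip.camera(n); save(c,n+'0'); print(n,c['origin'],c['rotation'],c['K'])
    np.savez('pics/'+n+'0.npz',**c)
E
```

```text
pics
{'clock': 0.0, 'joint_pos': array([ 1.16637955,  0.33285131, -0.0647147 ,  1.46095699,  0.02159189,
        1.34991266, -0.08851792]), 'joint_velocities': array([ 0.0016984 , -0.00101869,  0.0013178 ,  0.00014632,  0.0014681 ,
       -0.00040093, -0.00121062]), 'tau': array([ 6.76490663e-05, -6.25454664e+01,  4.90926986e-02, -3.91605484e+01,
        1.61802809e-02,  9.92187095e-03, -1.60372888e-07]), 'position': array([ 0.23274985, -0.57965411,  0.24752132]), 'ee_rot': array([ 8.28438509e-01, -5.60079569e-01, -6.08713652e-04, -3.77979223e-04]), 'ft_force': array([ 0.12773343, -0.64264209,  0.47246384]), 'torque': array([-0.00167394,  0.03234724,  0.04183917]), 'grip_width': 0.9996624159314478}
top [0.53138025 0.05461694 0.75578507] [-0.69650486  0.71692316 -0.02995584 -0.00219189] [[442.18285809   0.         255.2244384 ]
 [  0.         442.18285809 198.50608704]
 [  0.           0.           1.        ]]
side [0.50598427 0.48972763 0.58583496] [-0.03129414  0.92528562 -0.3774332   0.02028232] [[364.65638512   0.         250.33174039]
 [  0.         364.65638512 188.7496133 ]
 [  0.           0.           1.        ]]
```

```bash
sed -i "s/np.asarray(c\['rotation'\]).T/R.from_quat(c['rotation']).as_matrix().T/; s/^import numpy as np, cv2/import numpy as np, cv2\nfrom scipy.spatial.transform import Rotation as R/" h.py; cat h.py
```

```text
import numpy as np, cv2
from scipy.spatial.transform import Rotation as R
from workcell import manip
def save(c,n): cv2.imwrite('pics/'+n+'.png',cv2.cvtColor(c['pixels'],cv2.COLOR_RGB2BGR))
def pts(c,px):
    px=np.asarray(px,float).reshape(-1,1,2)
    n=cv2.undistortPoints(px,c['K'],np.array(c['dist'])).reshape(-1,2)
    d=np.c_[n,np.ones(len(n))]@R.from_quat(c['rotation']).as_matrix().T
    return np.asarray(c['origin']),d
def onplane(c,px,z):
    o,d=pts(c,px); s=(z-o[2])/d[:,2]
    return o+d*s[:,None]
```

View pics/top0.png

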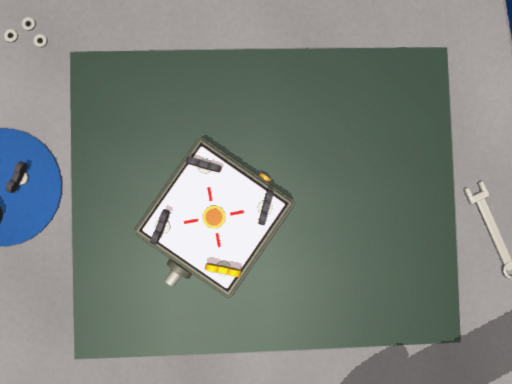

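View pics/side0.png

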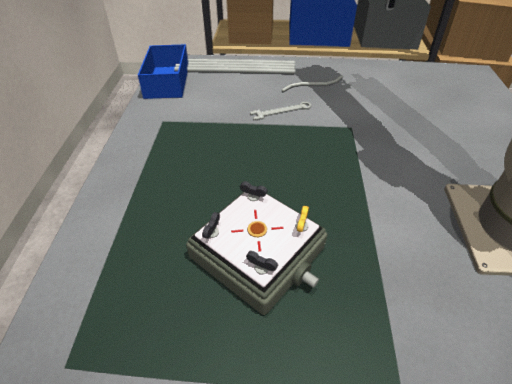

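```bash
cat > meas.py <<'E'
from h import *
def screws(c,prior=None,zt=0.104):
    """wing-top centres & directions in the top picture"""
    hsv=cv2.cvtColor(c['pixels'],cv2.COLOR_RGB2HSV); out=[]
    H,S,V=[hsv[...,i].astype(int) for i in range(3)]
    ye=((H>22)&(H<35)&(S>150)&(V>120)).astype(np.uint8)
    dk=((V<75)&(S<90)).astype(np.uint8)
    return ye,dk
if __name__=='__main__':
    c=dict(np.load('pics/top0.npz'))
    p=c['pixels']; 
    x0,y0,x1,y1=120,120,310,310
    cr=cv2.resize(p[y0:y1,x0:x1],None,fx=3.15,fy=3.15,interpolation=cv2.INTER_CUBIC)
    cv2.imwrite('pics/zoom0.png',cv2.cvtColor(cr,cv2.COLOR_RGB2BGR))
    # height points from range
    ys,xs=np.mgrid[0:384,0:512]
    o,d=pts(c,np.c_[xs.ravel(),ys.ravel()])
    P=o+d*c['range_z'].reshape(-1,1); P=P.reshape(384,512,3); np.save('pics/P0.npy',P)
    w=P[y0:y1,x0:x1]
    print('cover z',np.median(P[200,190:200,2]),np.median(P[235,230:240,2]))
    m=((w[...,2]>0.093)).astype(np.uint8)
    n,l,st,ce=cv2.connectedComponentsWithStats(m)
    for i in range(1,n):
        if st[i,4]<30: continue
        yy,xx=np.where(l==i); q=onplane(c,np.c_[xx+x0,yy+y0],0.104)[:,:2]
        (cx,cy),(a,b),an=cv2.minAreaRect((q*1000).astype(np.float32))
        u,s,v=np.linalg.svd(q-q.mean(0),full_matrices=False)
        print(st[i],ce[i]+[x0,y0],'world',q.mean(0),(cx,cy),(a,b),'dir deg',np.degrees(np.arctan2(v[0,1],v[0,0]))%180,'z',np.percentile(w[l==i][:,2],[10,50,90]))
    # red marks
    hsv=cv2.cvtColor(p,cv2.COLOR_RGB2HSV);H,S,V=[hsv[...,i].astype(int) for i in range(3)]
    m=(((H<5)|(H>174))&(S>150)&(V>100)).astype(np.uint8)
    n,l,st,ce=cv2.connectedComponentsWithStats(m)
    for i in range(1,n):
        if st[i,4]>6:
            yy,xx=np.where(l==i); q=onplane(c,np.c_[xx,yy],0.071)[:,:2]
            u,s,v=np.linalg.svd(q-q.mean(0),full_matrices=False)
            print('red',ce[i],q.mean(0),np.degrees(np.arctan2(v[0,1],v[0,0]))%180)
E
python3 meas.py
```

```text
cover z 0.07245653064064556 0.07181628433478132
[ 66  36  36  16 257] [203.50194553 163.78210117] world [0.6099253  0.09934911] (609.9886474609375, 99.2195053100586) (52.69911575317383, 10.575114250183105) dir deg 72.51943347718122 z [0.0972139  0.10188917 0.10503955]
[139  70  15  36 249] [265.82329317 207.20080321] world [0.54330539 0.00928818] (543.0043334960938, 9.395557403564453) (10.499431610107422, 53.80263900756836) dir deg 162.6314366414386 z [0.09757831 0.10205066 0.1049349 ]
[ 30  89  20  36 276] [159.59057971 226.33695652] world [0.51983236 0.16558051] (519.7136840820312, 165.23219299316406) (12.438453674316406, 53.150238037109375) dir deg 156.94028663411373 z [0.09682269 0.10112878 0.10466983]
[ 85 143  36  14 266] [222.51879699 269.91353383] world [0.45335939 0.07558079] (453.189208984375, 75.44347381591797) (52.81631851196289, 10.874931335449219) dir deg 76.36402752575238 z [0.0972699  0.10154228 0.10462479]
red [209.29166667 193.58333333] [0.56745173 0.0938576 ] 7.728632952539471
red [236.56 212.36] [0.53722493 0.05257888] 100.63507128516608
red [190.24 220.88] [0.52620353 0.1241671 ] 97.81131074777596
red [217.57142857 239.66666667] [0.49604679 0.08298684] 9.736709251027605
```

```bash
python3 -m pendant '[[[3,5,0],[0,0,4.5],0],[[3,5,0],[0,0,4.5],0],[[3,5,0],[0,0,4.5],0],[[3,5,0],[0,0,4.5],0],[[3,5,0],[0,0,4.5],0],[[3,5,0],[0,0,4.5],0],[[0.7,5.9,0],[0,0,4.5],100],[[0.7,5.9,0],[0,0,4.5],100],[[0.7,5.9,0],[0,0,4.5],100],[[0.7,5.9,0],[0,0,4.5],100],[[0.7,5.9,0],[0,0,4.5],100],[[0.7,5.9,0],[0,0,4.5],100]]' 40
cat > st.py <<'E'
from h import *
import sys
def st(tx,ty,yaw=None):
    o=manip.get_obs(); r=R.from_quat(o['ee_rot']); x=r.as_matrix()[:,0]; z=r.as_matrix()[:,2]
    print('t',round(o['clock'],2),'pos',o['position'].round(4),'jaw',np.degrees(np.arctan2(x[1],x[0])).round(2),'tilt z',z.round(4),'grip',round(o['grip_width'],3),'F',o['ft_force'].round(1),'T',o['torque'].round(2),'\nq',o['joint_pos'].round(3))
    print('need cm',((np.array([tx,ty])-o['position'][:2])*100).round(2))
st(float(sys.argv[1]),float(sys.argv[2]))
E
python3 st.py 0.4528 0.0755
```

```text
clock: 1.6
position: [0.4543, 0.0928, 0.2439]
ee_rot: [0.994, -0.112, -0.002, 0.002]
ft_force: [1.6, -0.6, 0.3]
grip_width: 0.611
t 1.6 pos [0.4543 0.0928 0.2439] jaw -12.85 tilt z [-0.0046 -0.0026 -1.    ] grip 0.611 F [ 1.6 -0.6  0.3] T [-0.03 -0.1  -0.03] 
q [ 0.463  0.023 -0.761  1.836  0.018  1.294 -0.528]
need cm [-0.15 -1.73]
```

```bash
python3 -m pendant '[[[-0.15,-1.7,-4],[0.15,-0.26,-0.7],100],[[0,0,-4],[0,0,0],100],[[0,0,0],[0,0,0],100]]'; python3 st.py 0.4528 0.0755
python3 - <<'E'
from h import *
c=manip.camera('top'); save(c,'top1'); s=manip.camera('side'); save(s,'side1')
E
```

```text
clock: 1.98
position: [0.4522, 0.0814, 0.1625]
ee_rot: [0.994, -0.113, 0.0, -0.001]
ft_force: [-0.4, 0.6, 0.6]
grip_width: 0.608
t 1.98 pos [0.4522 0.0814 0.1625] jaw -12.92 tilt z [ 0.0011  0.0018 -1.    ] grip 0.608 F [-0.4  0.6  0.6] T [-0.02  0.01 -0.02] 
q [ 0.459  0.093 -0.757  1.957  0.07   1.116 -0.552]
need cm [ 0.06 -0.59]
```

View pics/side1.png

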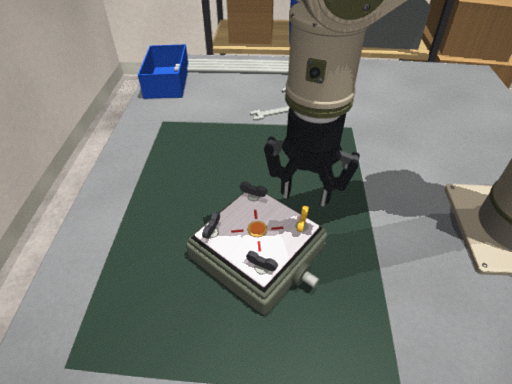

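The side view shows the gripper above and behind the yellow screw: fingertips near (287,193) and (324,200), yellow wing at (304,218). Next I cross-check the yellow screw's position between the two views, then go down.

```bash
python3 -m pendant '[[[0,-0.6,-1],[-0.1,0.06,-0.7],100],[[0,0,0],[0,0,0],100],[[0,0,0],[0,0,0],100]]'; python3 st.py 0.4528 0.0755
python3 - <<'E'
from h import *
for n in('top','side'):
    c=dict(np.load(f'pics/{n}0.npz')); hsv=cv2.cvtColor(c['pixels'],cv2.COLOR_RGB2HSV);H,S,V=[hsv[...,i].astype(int) for i in range(3)]
    m=((H>22)&(H<35)&(S>150)&(V>120)).astype(np.uint8)
    k,l,st,ce=cv2.connectedComponentsWithStats(m); i=1+st[1:,4].argmax(); print(n,st[i],ce[i])
    print(onplane(c,[ce[i]],0.0925),onplane(c,[ce[i]],0.104))
    o,d=pts(c,[ce[i]])
    if n=='top': o1,d1=o,d[0]
    else:
        t=np.linalg.lstsq(np.c_[d1,-d[0]],o-o1,rcond=None)[0]; a=o1+d1*t[0];b=o+d[0]*t[1]; print('tri',a,b)
E
```

```text
clock: 2.45
position: [0.4561, 0.0746, 0.1578]
ee_rot: [0.993, -0.12, 0.005, -0.0]
ft_force: [-0.8, 0.1, -0.3]
grip_width: 0.608
t 2.45 pos [0.4561 0.0746 0.1578] jaw -13.81 tilt z [ 9.5e-03 -6.0e-04 -1.0e+00] grip 0.608 F [-0.8  0.1 -0.3] T [-0.05 -0.01  0.04] 
q [ 0.464  0.099 -0.75   1.963  0.08   1.098 -0.561]
need cm [-0.33  0.09]
top [207 265  32  12 177] [222.34463277 270.02259887]
[[0.45183408 0.07622513 0.0925    ]] [[0.45321324 0.07585049 0.104     ]]
side [299 207  10  21  94] [302.85106383 216.29787234]
[[0.45082604 0.07045046 0.0925    ]] [[0.45211182 0.08022411 0.104     ]]
tri [0.4526031  0.07601623 0.09891239] [0.45155698 0.0760066  0.09903754]
```

```bash
python3 -m pendant '[[[-0.35,0.1,-1],[0,0.5,0],100],[[0,0,0],[0,0,0],100]]'; python3 st.py 0.4524 0.0757;  python3 -m pendant '[[[0,0,-1],[0,0,0],100],[[0,0,0],[0,0,0],100],[[0,0,0],[0,0,0],100]]'; python3 st.py 0.4524 0.0757
```

```text
clock: 2.7
position: [0.4525, 0.0756, 0.1475]
ee_rot: [0.993, -0.12, 0.0, 0.0]
ft_force: [0.2, -0.3, 0.9]
grip_width: 0.606
t 2.7 pos [0.4525 0.0756 0.1475] jaw -13.82 tilt z [ 6.e-04 -6.e-04 -1.e+00] grip 0.606 F [ 0.2 -0.3  0.9] T [-0.    0.04 -0.04] 
q [ 0.459  0.112 -0.751  1.975  0.088  1.085 -0.572]
need cm [-0.01  0.01]
clock: 3.08
position: [0.4523, 0.0758, 0.1365]
ee_rot: [0.993, -0.12, 0.0, 0.0]
ft_force: [0.8, -0.2, -0.1]
grip_width: 0.608
t 3.08 pos [0.4523 0.0758 0.1365] jaw -13.79 tilt z [ 2.e-04 -5.e-04 -1.e+00] grip 0.608 F [ 0.8 -0.2 -0.1] T [-0.01 -0.03 -0.04] 
q [ 0.454  0.128 -0.751  1.987  0.101  1.063 -0.583]
need cm [ 0.01 -0.01]
```

```bash
python3 -m pendant '[[[0,0,-2],[0,0,0],100],[[0,0,-1.9],[0,0,0],100],[[0,0,0],[0,0,0],100]]' 40; python3 st.py 0.4524 0.0757
python3 - <<'E'
from h import *
s=manip.camera('side'); save(s,'side2'); cv2.imwrite('pics/side2z.png',cv2.resize(s['pixels'][120:320,170:370,::-1],None,fx=3,fy=3))
E
```

```text
clock: 3.45
position: [0.453, 0.0758, 0.0974]
ee_rot: [0.993, -0.12, 0.001, 0.0]
ft_force: [0.2, 0.3, 0.8]
grip_width: 0.608
t 3.45 pos [0.453  0.0758 0.0974] jaw -13.81 tilt z [ 1.6e-03 -4.0e-04 -1.0e+00] grip 0.608 F [0.2 0.3 0.8] T [ 0.02 -0.04  0.06] 
q [ 0.433  0.191 -0.743  2.024  0.156  0.981 -0.629]
need cm [-0.06 -0.01]
```

View pics/side2z.png

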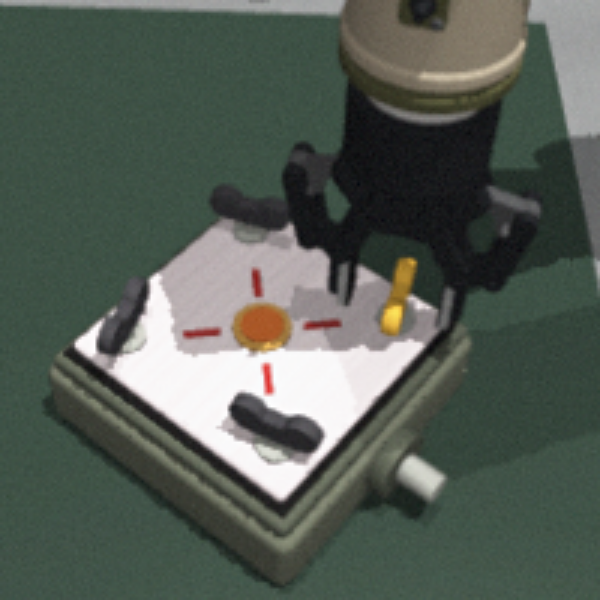

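The jaws straddle the yellow wing: in the crop the fingers are at about (345,285) and (448,310) and the wing at (400,295). Now I close them.

```bash
python3 -m pendant '[[[0,0,0],[0,0,0],255],[[0,0,0],[0,0,0],255],[[0,0,0],[0,0,0],255],[[0,0,0],[0,0,0],255],[[0,0,0],[0,0,0],255]]' 40; python3 st.py 0.4524 0.0757
```

```text
clock: 4.12
position: [0.4518, 0.0768, 0.0999]
ee_rot: [0.993, -0.12, 0.0, 0.001]
ft_force: [2.8, 1.2, -6.7]
grip_width: 0.102
t 4.12 pos [0.4518 0.0768 0.0999] jaw -13.74 tilt z [ 0.     -0.0012 -1.    ] grip 0.102 F [ 2.8  1.2 -6.7] T [ 0.16 -0.47 -0.04] 
q [ 0.433  0.186 -0.745  2.023  0.152  0.987 -0.628]
need cm [ 0.06 -0.11]
```

```bash
python3 -m pendant '[[[0,0,0],[0,0,-7],255],[[0,0,0],[0,0,-7],255],[[0,0,0],[0,0,-7],255],[[0,0,0],[0,0,-7],255]]' 40; python3 st.py 0.4524 0.0757
```

```text
clock: 4.62
position: [0.4523, 0.0765, 0.0999]
ee_rot: [0.932, -0.363, 0.0, 0.0]
ft_force: [0.8, -0.7, -4.6]
grip_width: 0.108
t 4.62 pos [0.4523 0.0765 0.0999] jaw -42.58 tilt z [ 6.e-04 -9.e-04 -1.e+00] grip 0.108 F [ 0.8 -0.7 -4.6] T [-0.   -0.12  0.13] 
q [ 0.382  0.177 -0.689  2.024  0.136  0.984 -1.118]
need cm [ 0.01 -0.08]
```

```bash
python3 -m pendant '[[[0,0,0],[0,0,-7],255],[[0,0,0],[0,0,-7],255],[[0,0,0],[0,0,-7],255],[[0,0,0],[0,0,-7],255],[[0,0,0],[0,0,-5],255]]' 40; python3 st.py 0.4524 0.0757;python3 -m pendant '[[[0,0,0],[0,0,-3],255],[[0,0,0],[0,0,-3],255]]' 40; python3 st.py 0.4524 0.0757
```

```text
clock: 5.25
position: [0.4527, 0.0759, 0.0999]
ee_rot: [0.784, -0.621, 0.001, 0.0]
ft_force: [0.5, -0.7, -3.4]
grip_width: 0.11
t 5.25 pos [0.4527 0.0759 0.0999] jaw -76.74 tilt z [ 4.0e-04 -1.5e-03 -1.0e+00] grip 0.11 F [ 0.5 -0.7 -3.4] T [0.04 0.   0.09] 
q [ 0.325  0.169 -0.627  2.026  0.121  0.982 -1.701]
need cm [-0.03 -0.02]
clock: 5.5
position: [0.4527, 0.0758, 0.0999]
ee_rot: [0.749, -0.662, 0.001, 0.001]
ft_force: [0.5, -0.9, -1.7]
grip_width: 0.105
t 5.5 pos [0.4527 0.0758 0.0999] jaw -82.95 tilt z [ 2.0e-04 -1.8e-03 -1.0e+00] grip 0.105 F [ 0.5 -0.9 -1.7] T [0.04 0.04 0.71] 
q [ 0.316  0.167 -0.616  2.026  0.118  0.982 -1.807]
need cm [-0.03 -0.01]
```

```bash
python3 -m pendant '[[[0,0,0],[0,0,-2],255],[[0,0,0],[0,0,-2],255]]' 40; python3 st.py 0.4524 0.0757
```

```text
clock: 5.75
position: [0.4527, 0.0758, 0.1]
ee_rot: [0.726, -0.688, 0.001, 0.001]
ft_force: [0.4, -1.3, -2.2]
grip_width: 0.107
t 5.75 pos [0.4527 0.0758 0.1   ] jaw -86.92 tilt z [ 3.0e-04 -2.8e-03 -1.0e+00] grip 0.107 F [ 0.4 -1.3 -2.2] T [-0.2   0.11  1.69] 
q [ 0.309  0.166 -0.61   2.026  0.118  0.982 -1.877]
need cm [-0.03 -0.01]
```

```bash
python3 -m pendant '[[[0,0,0],[0,0,0],100],[[0,0,0],[0,0,0],100],[[0,0,0],[0,0,0],100],[[0,0,0],[0,0,0],100]]' 40; python3 st.py 0.4524 0.0757;  python3 -m pendant '[[[0,0,3],[0,0,0],100],[[0,0,5],[0,0,0],100],[[0,0,3],[0,0,0],100]]';python3 st.py 0.6107 0.0994
python3 - <<'E'
from h import *
s=manip.camera('side'); save(s,'side3'); cv2.imwrite('pics/side3z.png',cv2.resize(s['pixels'][120:320,170:370,::-1],None,fx=3,fy=3))
E
```

```text
clock: 6.25
position: [0.4537, 0.0758, 0.1008]
ee_rot: [0.725, -0.689, 0.001, -0.0]
ft_force: [-0.6, 0.4, -0.4]
grip_width: 0.609
t 6.25 pos [0.4537 0.0758 0.1008] jaw -87.09 tilt z [ 0.0021 -0.0017 -1.    ] grip 0.609 F [-0.6  0.4 -0.4] T [ 0.06 -0.   -0.03] 
q [ 0.309  0.166 -0.609  2.025  0.116  0.982 -1.878]
need cm [-0.13 -0.01]
clock: 6.62
position: [0.4519, 0.0755, 0.2117]
ee_rot: [0.725, -0.689, -0.001, 0.001]
ft_force: [1.1, -0.2, 0.1]
grip_width: 0.605
t 6.62 pos [0.4519 0.0755 0.2117] jaw -87.08 tilt z [-0.0029 -0.0011 -1.    ] grip 0.605 F [ 1.1 -0.2  0.1] T [ 0.   -0.    0.01] 
q [ 0.347  0.025 -0.613  1.901  0.016  1.223 -1.791]
need cm [15.88  2.39]
```

View pics/side3z.png

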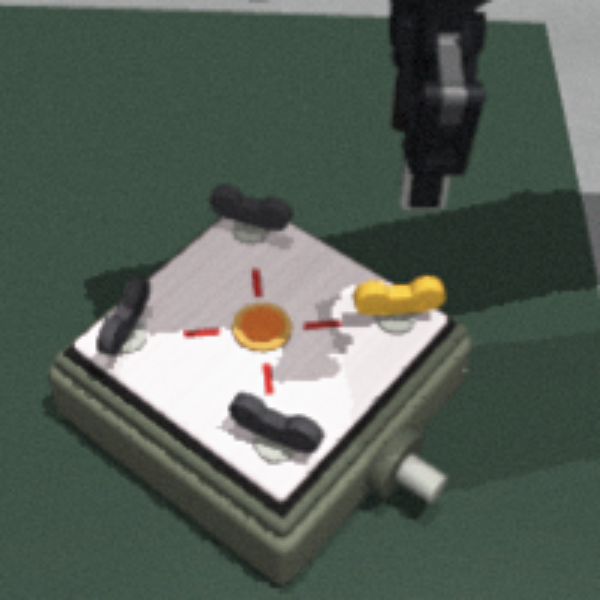

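The side view shows the yellow wing (crop (400,297)) apparently in line with its red mark at (322,325). I'll move the arm aside and check it from the top before starting the second screw.

```bash
python3 -m pendant '[[[1.5,-5.5,0],[0,0,9],100],[[1.5,-5.5,0],[0,0,9],100],[[1.5,-5.5,0],[0,0,9],100],[[1.5,-4,0],[0,0,9],100],[[0,0,0],[0,0,9],100],[[0,0,0],[0,0,9],100]]';python3 st.py 0.6107 0.0994
cat > chk.py <<'E'
from h import *
import sys
n=sys.argv[1]
c=manip.camera('top'); save(c,'top'+n); p=c['pixels']
cv2.imwrite('pics/top%sz.png'%n,cv2.resize(p[120:310,120:310,::-1],None,fx=3,fy=3))
ys,xs=np.mgrid[0:384,0:512]
o,d=pts(c,np.c_[xs.ravel(),ys.ravel()]); P=(o+d*c['range_z'].reshape(-1,1)).reshape(384,512,3)
x0,y0,x1,y1=120,120,310,310
m=((P[...,2]>0.093)&(P[...,2]<0.115))[y0:y1,x0:x1].astype(np.uint8)
k,l,st,ce=cv2.connectedComponentsWithStats(m)
for i in range(1,k):
    if st[i,4]<60: continue
    yy,xx=np.where(l==i); q=onplane(c,np.c_[xx+x0,yy+y0],0.104)[:,:2]
    r=cv2.minAreaRect((q*1000).astype(np.float32)); v=np.linalg.svd(q-q.mean(0),full_matrices=False)[2]
    cand=q.mean(0)-[0.5316,0.0874]
    print(st[i,4],(ce[i]+[x0,y0]).round(),q.mean(0).round(4),'centre',np.round(r[0],1),'size',np.round(r[1],1),'wing dir',(np.degrees(np.arctan2(v[0,1],v[0,0]))%180).round(1),'bearing',(np.degrees(np.arctan2(cand[1],cand[0]))%180).round(1))
E
python3 chk.py 4
```

```text
clock: 7.42
position: [0.5149, -0.1362, 0.2157]
ee_rot: [0.963, -0.271, 0.002, -0.002]
ft_force: [0.4, 0.1, 0.8]
grip_width: 0.606
t 7.42 pos [ 0.5149 -0.1362  0.2157] jaw -31.44 tilt z [ 0.0048  0.003  -1.    ] grip 0.606 F [0.4 0.1 0.8] T [0.01 0.01 0.01] 
q [ 0.594  0.181 -0.465  1.733  0.081  1.243 -0.439]
need cm [ 9.58 23.56]
256 [203. 164.] [0.61   0.0994] centre [610.   99.2] size [52.7 10.6] wing dir 72.6 bearing 8.7
245 [266. 207.] [0.5438 0.0091] centre [543.7   9.1] size [10.4 52.4] wing dir 162.9 bearing 98.8
268 [160. 226.] [0.5198 0.1657] centre [519.9 165.9] size [11.1 52.9] wing dir 157.1 bearing 98.6
252 [223. 270.] [0.4537 0.0756] centre [453.8  75.6] size [52.9 10.2] wing dir 8.8 bearing 8.6
```

View pics/top4z.png

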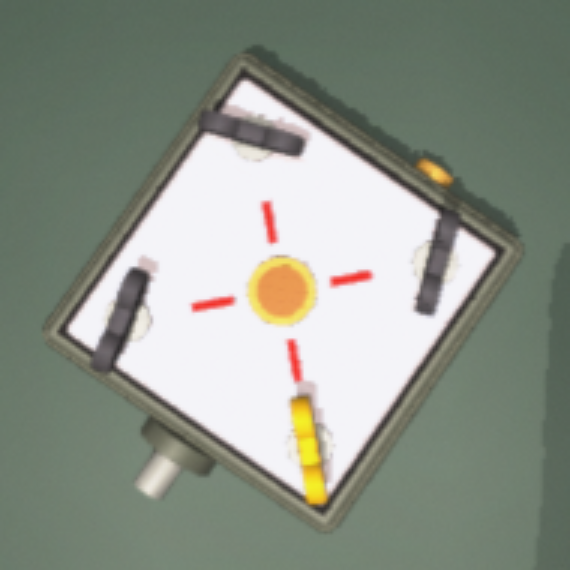

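The crop shows the yellow wing at (309,450) in line with its red mark at (294,360). It measures 8.8° against a radial bearing of 8.6°, and the other three wings have not moved. On to the opposite screw.

```bash
python3 -m pendant '[[[2.4,5.3,0],[-0.17,0.27,3.5],100],[[2.4,5.3,0],[0,0,3.5],100],[[2.4,5.3,0],[0,0,3.5],100],[[2,5.3,0],[0,0,3.5],100],[[0,0,0],[0,0,0],100],[[0,0,0],[0,0,0],100]]';python3 st.py 0.6105 0.0994
```

```text
clock: 8.22
position: [0.6077, 0.0805, 0.2142]
ee_rot: [0.988, -0.154, -0.0, 0.0]
ft_force: [-0.4, -0.6, -0.3]
grip_width: 0.61
t 8.22 pos [0.6077 0.0805 0.2142] jaw -17.71 tilt z [-8.e-04 -2.e-04 -1.e+00] grip 0.61 F [-0.4 -0.6 -0.3] T [-0.04 -0.02  0.02] 
q [ 0.262  0.389 -0.602  1.515  0.224  1.308 -0.672]
need cm [0.28 1.89]
```

```bash
python3 -m pendant '[[[0.3,1.9,-3],[0,0,0.2],100],[[0,0,-3],[0,0,0],100],[[0,0,0],[0,0,0],100],[[0,0,0],[0,0,0],100]]';python3 st.py 0.6105 0.0994
```

```text
clock: 8.72
position: [0.6115, 0.0948, 0.1547]
ee_rot: [0.987, -0.158, 0.001, 0.001]
ft_force: [-0.4, -0.2, 0.2]
grip_width: 0.607
t 8.72 pos [0.6115 0.0948 0.1547] jaw -18.2 tilt z [ 0.0018 -0.0024 -1.    ] grip 0.607 F [-0.4 -0.2  0.2] T [ 0.05  0.02 -0.  ] 
q [ 0.229  0.449 -0.591  1.57   0.265  1.203 -0.73 ]
need cm [-0.1   0.46]
```

```bash
python3 -m pendant '[[[-0.1,0.46,-1],[0.1,0.1,0.7],100],[[0,0,0],[0,0,0],100]]';python3 st.py 0.6105 0.0994; python3 -m pendant '[[[0,0,-1],[0,0,0],100],[[0,0,0],[0,0,0],100]]';python3 st.py 0.6105 0.0994
```

```text
clock: 8.98
position: [0.6112, 0.0989, 0.146]
ee_rot: [0.988, -0.153, 0.001, 0.0]
ft_force: [-0.6, -0.4, -0.1]
grip_width: 0.61
t 8.97 pos [0.6112 0.0989 0.146 ] jaw -17.55 tilt z [ 2.4e-03 -6.0e-04 -1.0e+00] grip 0.61 F [-0.6 -0.4 -0.1] T [-0.05 -0.02  0.  ] 
q [ 0.224  0.457 -0.593  1.578  0.271  1.187 -0.729]
need cm [-0.07  0.05]
clock: 9.22
position: [0.6114, 0.0989, 0.1358]
ee_rot: [0.988, -0.153, 0.002, 0.0]
ft_force: [-0.3, 0.2, 0.6]
grip_width: 0.608
t 9.22 pos [0.6114 0.0989 0.1358] jaw -17.56 tilt z [ 3.1e-03 -7.0e-04 -1.0e+00] grip 0.608 F [-0.3  0.2  0.6] T [ 0.    0.05 -0.03] 
q [ 0.221  0.467 -0.589  1.588  0.277  1.168 -0.734]
need cm [-0.09  0.05]
```

```bash
python3 -m pendant '[[[-0.1,0.05,-2],[0,0.15,0],100],[[0,0,-1.7],[0,0,0],100],[[0,0,0],[0,0,0],100]]' 40; python3 st.py 0.6105 0.0994
python3 - <<'E'
from h import *
s=manip.camera('side'); save(s,'side5'); cv2.imwrite('pics/side5z.png',cv2.resize(s['pixels'][120:320,170:370,::-1],None,fx=3,fy=3))
E
```

```text
clock: 9.6
position: [0.6099, 0.0993, 0.0957]
ee_rot: [0.988, -0.153, -0.0, 0.0]
ft_force: [-0.3, 0.0, 0.5]
grip_width: 0.61
t 9.6 pos [0.6099 0.0993 0.0957] jaw -17.57 tilt z [-7.e-04 -8.e-04 -1.e+00] grip 0.61 F [-0.3  0.   0.5] T [-0.01 -0.03 -0.01] 
q [ 0.211  0.509 -0.577  1.623  0.303  1.102 -0.753]
need cm [0.06 0.01]
```

View pics/side5z.png

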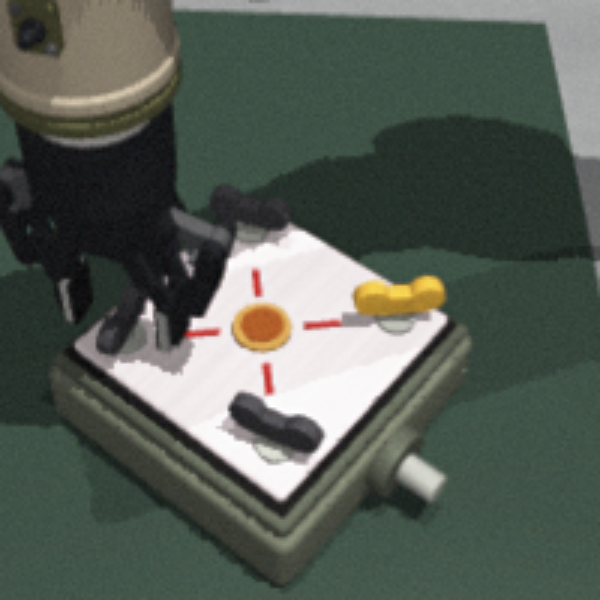

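The jaws straddle the opposite wing: in the crop the fingers are at about (72,290) and (170,325) and the wing at (122,325). The yellow wing is still in line with its mark.

```bash
python3 -m pendant '[[[0,0,0.2],[0,0,0],255],[[0,0,0],[0,0,0],255],[[0,0,0],[0,0,0],255],[[0,0,0],[0,0,0],255],[[0,0,0],[0,0,0],255]]' 40; python3 st.py 0.6105 0.0994;python3 -m pendant '[[[0,0,0],[0,0,-7],255],[[0,0,0],[0,0,-7],255],[[0,0,0],[0,0,-7],255],[[0,0,0],[0,0,-7],255]]' 40; python3 st.py 0.6105 0.0994
```

```text
clock: 10.28
position: [0.6098, 0.1, 0.0999]
ee_rot: [0.988, -0.152, -0.0, 0.0]
ft_force: [-1.0, 0.2, -1.8]
grip_width: 0.105
t 10.28 pos [0.6098 0.1    0.0999] jaw -17.52 tilt z [-1.e-04 -6.e-04 -1.e+00] grip 0.105 F [-1.   0.2 -1.8] T [ 0.08 -0.06  0.02] 
q [ 0.211  0.504 -0.579  1.62   0.3    1.108 -0.751]
need cm [ 0.07 -0.06]
clock: 10.78
position: [0.6099, 0.0999, 0.0999]
ee_rot: [0.919, -0.393, 0.0, 0.0]
ft_force: [-1.1, -0.4, -2.4]
grip_width: 0.108
t 10.78 pos [0.6099 0.0999 0.0999] jaw -46.34 tilt z [-1.e-04 -3.e-04 -1.e+00] grip 0.108 F [-1.1 -0.4 -2.4] T [-0.02  0.05  0.12] 
q [ 0.143  0.484 -0.487  1.624  0.247  1.096 -1.219]
need cm [ 0.06 -0.05]
```

```bash
python3 -m pendant '[[[0,0,0],[0,0,-7],255],[[0,0,0],[0,0,-7],255],[[0,0,0],[0,0,-7],255],[[0,0,0],[0,0,-7],255],[[0,0,0],[0,0,-4],255]]' 40; python3 st.py 0.6105 0.0994;python3 -m pendant '[[[0,0,0],[0,0,-2],255],[[0,0,0],[0,0,-2],255]]' 40; python3 st.py 0.6105 0.0994
```

```text
clock: 11.4
position: [0.61, 0.0998, 0.0999]
ee_rot: [0.769, -0.639, 0.0, 0.0]
ft_force: [-1.2, -1.1, -2.0]
grip_width: 0.103
t 11.4 pos [0.61   0.0998 0.0999] jaw -79.43 tilt z [-2.e-04 -7.e-04 -1.e+00] grip 0.103 F [-1.2 -1.1 -2. ] T [-0.09  0.04  0.1 ] 
q [ 0.063  0.466 -0.382  1.628  0.191  1.085 -1.758]
need cm [ 0.05 -0.04]
clock: 11.65
position: [0.6099, 0.0998, 0.0999]
ee_rot: [0.746, -0.666, 0.0, 0.0]
ft_force: [-0.7, -1.4, -0.9]
grip_width: 0.104
t 11.65 pos [0.6099 0.0998 0.0999] jaw -83.51 tilt z [-3.0e-04 -1.1e-03 -1.0e+00] grip 0.104 F [-0.7 -1.4 -0.9] T [-0.23  0.2   0.92] 
q [ 0.053  0.464 -0.369  1.629  0.185  1.084 -1.825]
need cm [ 0.06 -0.04]
```

```bash
python3 -m pendant '[[[0,0,0],[0,0,-2],255],[[0,0,0],[0,0,-1.5],255]]' 40; python3 st.py 0.6105 0.0994; python3 -m pendant '[[[0,0,0],[0,0,0],100],[[0,0,0],[0,0,0],100],[[0,0,0],[0,0,0],100],[[0,0,0],[0,0,0],100]]' 40; python3 st.py 0.6105 0.0994;  python3 -m pendant '[[[0,0,3],[0,0,0],100],[[0,0,5],[0,0,0],100],[[0,0,3],[0,0,0],100],[[0,-5.5,0],[0,0,0],100],[[0,-5.5,0],[0,0,0],100],[[0,-5.5,0],[0,0,0],100],[[0,-5.5,0],[0,0,0],100],[[0,0,0],[0,0,0],100],[[0,0,0],[0,0,0],100]]';python3 chk.py 6
```

```text
clock: 11.9
position: [0.6099, 0.0998, 0.1]
ee_rot: [0.725, -0.689, 0.001, 0.001]
ft_force: [0.1, -1.6, -0.8]
grip_width: 0.108
t 11.9 pos [0.6099 0.0998 0.1   ] jaw -87.04 tilt z [-1.0e-04 -1.9e-03 -1.0e+00] grip 0.108 F [ 0.1 -1.6 -0.8] T [-0.32  0.2   1.71] 
q [ 0.044  0.462 -0.358  1.629  0.18   1.083 -1.883]
need cm [ 0.06 -0.04]
clock: 12.4
position: [0.6107, 0.0998, 0.1007]
ee_rot: [0.724, -0.69, 0.001, -0.0]
ft_force: [0.1, -0.5, 0.3]
grip_width: 0.609
t 12.4 pos [0.6107 0.0998 0.1007] jaw -87.23 tilt z [ 1.3e-03 -5.0e-04 -1.0e+00] grip 0.609 F [ 0.1 -0.5  0.3] T [ 0.   -0.02 -0.01] 
q [ 0.045  0.462 -0.358  1.628  0.179  1.083 -1.885]
need cm [-0.02 -0.04]
clock: 13.52
position: [0.6089, -0.1255, 0.2152]
ee_rot: [0.725, -0.689, 0.001, -0.001]
ft_force: [0.4, 0.2, 0.4]
grip_width: 0.61
249 [204. 164.] [0.6094 0.0994] centre [609.5  99.5] size [53.  10.4] wing dir 8.6 bearing 8.7
248 [266. 207.] [0.5436 0.0092] centre [543.5   9.2] size [10.4 52.8] wing dir 162.8 bearing 98.7
269 [160. 226.] [0.5197 0.1657] centre [519.9 165.7] size [11.4 53.2] wing dir 156.7 bearing 98.6
251 [223. 270.] [0.4537 0.0755] centre [453.8  75.6] size [52.9 10.2] wing dir 8.8 bearing 8.7
```

View pics/top6z.png

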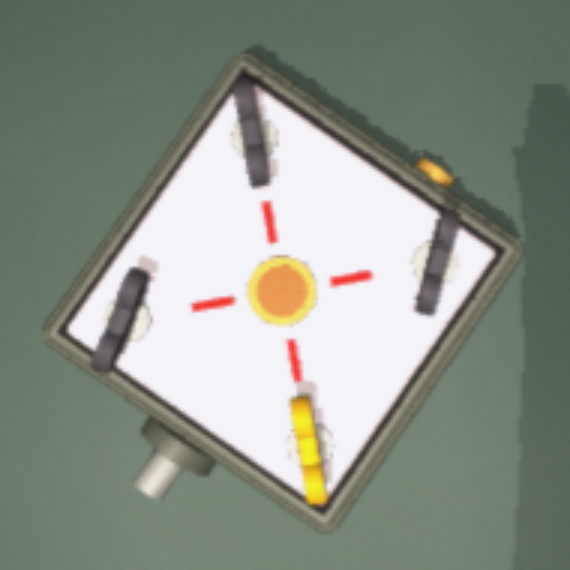

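The crop shows the yellow wing (309,450) and the opposite wing (252,135) both in line with their red marks. The side screws at (122,320) and (437,262) are unmoved, and the arm is clear, so I'm handing in.

```bash
python3 -c "
from workcell import manip
print(manip.hand_in())"
```

```text
the job is handed in; nothing more can be done
None
```

The first diagonal is tightened and handed in, with about 13.5 s of the 40 s used. I turned the yellow wing screw clockwise about 68° to its stop and checked it from the top camera. Only then did I turn the opposite screw about 64° to its stop, let go and moved the arm clear.

| Screw | Wing direction | Home direction | Result |
|---|---|---|---|
| Yellow | 8.8° | 8.7° | home |
| Opposite | 8.6° | 8.7° | home |
| Left and right | 162.8° and 156.7° | 98.7° and 98.6° | still slack, as at the start to within 0.3° |

- **Stops:** on both screws the torque rose to about 1.7 N m at the end of the turn. I had turned the gripper about 5° past home to seat each one, and neither wing moved back when released.
- **Forces:** every force reading I took was under 8 N.
- **Checks:** none of the last checks failed or disagreed.

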